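# Load a specimen on the viewing stage and slide it in

### The arm

A 6-joint arm with a two-finger parallel gripper is mounted at the origin on a cart in front of the work surface, level with it; the furniture and walls round the work are solid. World frame = base frame: x ahead of the robot, y to its left, z up, the work surface at z = 0. Lengths are in m, angles in rad, forces in N, time in s.
With the tool pointing down it reaches from about 0.3 to 0.825 m from the base axis. Payload 5.4 kg.
Tool frame: the origin (TCP) lies at the centre of the arm's flange, where the gripper is bolted on; the fingertips stand 190 mm ahead of it and the grasp point (between the pads) lies 171 mm ahead of it; z points along the fingers, y is the direction in which the jaws open and shut (so a half turn about z gives the same grasp; the last joint's range is limited). The gripper opens to 92 mm and grips with 3 to 60 N. Pads are 20 mm wide; open, the fingers measure 128 mm over their backs; the gripper's body (75 mm by 189 mm) begins 69 mm behind the grasp point.
Start: joints at [-1.339, 0.158, 1.597, -0, 1.386, -0.21], TCP at [0.246, -0.52, 0.405] pointing down, gripper open.
Joint ranges: [-2.91, 2.91], [-0.94, 2.29], [0.18, 2.7], [-1.29, 4.43], [0.17, 2.64], [-3, 3]. Speed limits (rad/s): [2.57, 2.57, 3.14, 3.14, 3.14, 3.14].

### API

Orientations are given as a 3x3 rotation matrix whose columns are the frame's x, y, z axes.
In Python, from bench import * gives the robot as it stands.
- The arm moves only by the tool send_rows, never from a script. Its argument "plan" is a list of rows, each an object of numbers: "tx", "ty", "tz": the shift along the tool's x, y, z in cm; "wx", "wy", "wz": the turn, a rotation vector about the tool's x, y, z in rad. A call has 1 to 8 rows; each row shifts and turns the commanded pose from where the row before left it, along the tool's axes as they then stand; what a row does not reach is not made up. A row lasts 1/8 s, in which the tool goes at most 62.5 mm and 10.7 degrees, less where a joint would pass 70% of its speed; a pose out of reach is approached as far as the arm can. A call is refused whole if a number of a shift passes 6.25 or a number of a turn 0.188, either way. A call with a gripper value outside its range is refused whole. "hand" is the closure, from 0 (fully open) to 1 (shut), set as the call begins (left out, the last holds). The fingers move at their own pace and stop on an object; the grip force is fixed at half the most. Time passes only in rows, so rows that do not move let the fingers close. It gives the time, the measured TCP pose, the force and the opening at its end, in the units of the state.
- observe(): the state, without advancing time (a new reading comes with each control period).
- read_camera(name): name is "side" or "top" or "wrist"; returns (picture, depth): 420x560x3 uint8, red, green, blue; 420x560 float32, m along the optical axis (not along the pixel's ray), 0 where there is no reading.
- get_calibration(name): a dict with "intrinsics" (3x3 intrinsics, pixels), "D" ([k1, k2, p1, p2, k3] as OpenCV has them; the pictures are not rectified), "R" (3x3) and "t" (3): a world point X has camera coordinates R X + t. Camera axes: x right, y down, z forward; pixel columns grow to the right and rows downward; lengths in m; the calibration is good to about 2 mm. A picture is of the moment at which its call begins: read the wrist's pose just before it. get_calibration takes no time and is no camera call; for the wrist camera it gives the pose at the moment of the call.
- hand_in(): hands the job in, once; it reports no verdict.
Trained networks look in the newest picture that a camera, given by its name, has taken for a name from the list of things; names that differ only in an ending like _2 or _b are one class to them, and where a whole thing is asked for, a point or a joint stands for the part that bears it (a point fixed in the world has none). Each returns a list of dicts, best first, with "confidence" (0 to 1); they miss things now and then, are a little off and sometimes report something else, mostly with a low value. They report only what shows in the picture. A call takes as long as a camera call. They do not tell look-alikes from the thing itself.
- regions_of(camera, name): "mask" (420x560 bool, what is visible of it) and "at" ([column, row] as shares, 0 to 1, of the picture: columns of its width, rows of its height, amid what is visible of it).
- mark_of(camera, name): "at" ([column, row] as shares, 0 to 1, of the picture: columns of its width, rows of its height: a listed point, or the origin of a listed thing).
The state is a dict: "time_s": time; "joints": joint angles; "qd": joint speeds; "effort": joint torques, N m; "tool_pos": TCP position; "ee_rot": TCP orientation; "ft_force": force on the tool from outside, world axes, zero at the start; "moment": the same for the moment, N m; "opening": finger opening in m.
Only numpy, scipy, OpenCV 4.12 (cv2) and the standard library are available. Lean on these libraries where they do the work, as an engineer would, in place of code of your own. Each camera call takes 0.05 s, during which the arm holds its last target. There are 200 camera calls.

### The job

Take the round black specimen from the inclined rest and set it flat in the round pocket of the stage's carriage, polished face up, and let go of it while the carriage is still out in front of the head. Then slide the carriage by its upright handle under the overhanging head, all the way to its stop, with the specimen still lying flat in the pocket. Leave the other loose things on the bench where they are.

Things in the scene. Friction and masses are not known exactly. Their poses are not given: they have to be found in the camera images.
- specimen: part to load: plain black moulded disc, 30 mm diameter, 22 mm tall, 24 g; its polished face carries a small bright metal square. Origin: centre of the plain underside; z: its axis, out of the polished face. It starts on the inclined rest, polished face up but leaning 30 degrees from vertical toward the rest's -x side (toward the robot)
- rest: small fixed inclined rest: foot 70 x 60 x 6 mm and a tilted plate 48 x 50 mm, top centre 34 mm above the bench, sloping 30 degrees, lower at its -x side, where two pins 6 mm high hold the specimen. The specimen's underside is centred on the plate. Origin: centre of the foot's underside; y: level, across the plate
- stage: fixed specimen stage: grey base plate 12 mm thick, x = -190 to +140 mm, 130 mm wide (y), two rails along x, at the back a column (x = 92 to 138 mm) carrying the overhanging head. Origin: on the bench, on the centre line; x: the way the carriage slides in, away from the robot; z up
- carriage (a joint): slide of the carriage along the stage's +x, in m: 0 fully out toward the robot, 0.18 fully in, against the stop under the head; moves with about 2.5 N
- pocket (a point): centre of the floor of the carriage's round pocket, 35 mm diameter, 6 mm deep, open upward, in an aluminium block 80 mm long (x) and 86 mm wide (y) whose top is 43 mm above the bench. Moves with the carriage; at joint 0 it lies at x = -140 mm of the stage; axes as the stage
- handle (a point): grip point on the axis of the carriage's upright black handle, 58 mm above the bench. The handle is a square post 14 x 14 mm, from 29 to 79 mm above the bench, 78 mm in front (-x) of the pocket centre, on a thin rod at 36 mm height, with 30 mm free between post and block. Axes as the stage
- head_edge (a point): middle of the lower front edge of the fixed white box-shaped head: 110 mm wide (y), 190 mm deep (x), underside 165 mm, top 240 mm above the bench; a steel tube hangs from it 90 mm behind this edge, down to 90 mm. With the carriage fully in, the handle's axis is 12 mm behind this edge, so the hand must lean back toward the robot, about 30 to 45 degrees. Axes as the stage
- slug: bystander: short sawn steel bar offcut, 32 mm diameter, 20 mm tall; origin under its centre
- tape: bystander: roll of black tape, 57 mm diameter, 19 mm tall; origin under its centre
- spare_mount: bystander: another, flatter black specimen, 30 mm diameter, 16 mm tall, standing on the bench; origin under its centre
- test_block: bystander: round steel block, 60 mm diameter, 16 mm tall; origin under its centre
- etchant: bystander: brown dropper bottle, 46 mm diameter, 120 mm tall; origin under its centre
Mind the look-alikes: they are no part of the job. Leave any green, red or yellow look-alike of the specimen alone.

How it is judged:
On the way:
1. the specimen lies flat in the pocket, polished face up, let go, with the carriage still out (joint below 0.06) (horizontal distance between specimen and pocket below 0.006 m and z of specimen in the frame of pocket between -0.005 and 0.004 m and angle between specimen's own z axis and vertical below 0.12 rad and contact force between the fingers and specimen below 0.05 N and value of joint carriage below 0.06 m), for 0.2 s.
At the end, for the whole second after the job is handed in: The carriage is within 5 mm of its stop (joint above 0.175), and the specimen is at rest on the pocket's floor, centred within 6 mm, its underside between 5 mm below and 4 mm above the floor point, its polished face up within 0.12 rad (value of joint carriage above 0.175 m and horizontal distance between specimen and pocket below 0.006 m and z of specimen in the frame of pocket between -0.005 and 0.004 m and angle between specimen's own z axis and vertical below 0.12 rad and linear speed of specimen below 0.02 m/s); the robot touches nothing.
It fails at once if one of the other loose things (slug, tape, spare mount, test block, etchant) is moved more than 30 mm (distance of any of slug, tape, spare_mount, test_block, etchant from where it was at the start of the episode above 0.03 m).
It also fails if it takes over 51 s, if anything falls off the work surface, if the arm or the gripper's body presses on something with over 40 N, if the wrist force passes 120 N, or if a joint passes its speed limit or range.

## Working session

There is one attempt and no reset: what is moved stays moved. The work goes in short steps, Python scripts to look and compute and a tool call to move; the robot and the scene stay as the last step left them, time stands still between calls to the robot, and variables do not carry over. Pictures are saved under pics/ and viewed, about 8 in all and at most 12, crops included, and the job is handed in when it is done.

Besides the shell and the picture viewer there is one more tool, called after "Call:" in YAML: its name, and indented under it one key for each argument. send_rows: Moves the arm, as the interface text tells. Its arguments: {"type":"object","properties":{"plan":{"type":"array","items":{"type":"object","properties":{"tx":{"type":"number"},"ty":{"type":"number"},"tz":{"type":"number"},"wx":{"type":"number"},"wy":{"type":"number"},"wz":{"type":"number"}}}},"hand":{"type":"number"}},"required":["plan"]}

```bash
mkdir -p pics; ls; python3 - <<'E'
from bench import *
import cv2,numpy as np
s=observe();print(s['time_s'],s['tool_pos'],s['ee_rot'],s['opening'])
ims=[]
for c in('side','top'):
    p,d=read_camera(c);cv2.imwrite(f'pics/{c}0.png',p[:,:,::-1]);k=get_calibration(c);print(c,np.round(k['intrinsics'],1).tolist(),k['D'],np.round(k['R'],3).tolist(),np.round(k['t'],3))
    for n in('specimen','rest','pocket','handle','head_edge','stage','slug','tape','spare_mount','test_block','etchant'):
        for r in mark_of(c,n)[:3]: print(n,round(r['confidence'],2),np.round(np.array(r['at'])*[560,420],1))
print(observe()['time_s'])
E
```

```text
pics
0.0 [ 0.24577706 -0.51952685  0.40371888] [[ 9.03984584e-01  4.27564853e-01 -4.10233653e-04]
 [ 4.27564872e-01 -9.03982915e-01  1.78030957e-03]
 [ 3.90353587e-04 -1.78477391e-03 -9.99998331e-01]] 0.09181346288108912
side [[438.1, 0.0, 280.9], [0.0, 438.1, 208.0], [0.0, 0.0, 1.0]] [-0.11342402  0.          0.          0.          0.        ] [[0.145, -0.989, 0.009], [-0.416, -0.07, -0.907], [0.898, 0.128, -0.422]] [-0.21   0.326  0.402]
specimen 0.86 [310.8 282. ]
specimen 0.85 [369.1 302.4]
specimen 0.74 [355.9 258.1]
rest 0.92 [353.  270.5]
pocket 0.59 [243.5 232.1]
handle 0.85 [232.2 241. ]
handle 0.65 [351.1 272. ]
head_edge 0.62 [250.1 158.7]
stage 0.64 [255.5 219. ]
stage 0.39 [243.1 233.3]
slug 0.6 [273.7 297.4]
slug 0.43 [369.5 228. ]
tape 0.68 [353.1 243.4]
spare_mount 0.73 [378.2 251. ]
test_block 0.64 [189.5 296. ]
etchant 0.91 [374.5 227.3]
top [[402.5, 0.0, 282.8], [0.0, 402.5, 209.7], [0.0, 0.0, 1.0]] [-0.0305308  0.         0.         0.         0.       ] [[-0.042, -0.999, -0.001], [-0.978, 0.042, -0.206], [0.206, -0.007, -0.979]] [-0.138  0.594  0.869]
specimen 0.73 [334.  237.4]
specimen 0.48 [293.2 220.3]
specimen 0.47 [299.  257.1]
rest 0.8 [330.5 236.1]
pocket 0.76 [231.3 214.6]
pocket 0.41 [233.3 165.9]
handle 0.9 [234.4 246.5]
head_edge 0.74 [223.4 164.4]
stage 0.7 [332.2 235.1]
slug 0.72 [277.8 281.3]
tape 0.75 [327.1 190.6]
spare_mount 0.63 [346.9 201.2]
spare_mount 0.39 [221.2 163.8]
test_block 0.92 [209.4 289.6]
etchant 0.67 [340.8 154.6]
etchant 0.41 [232.8 244.4]
1.2
```

```bash
python3 - <<'E'
import cv2,numpy as np
a=cv2.imread('pics/top0.png')[120:320,170:400];b=cv2.imread('pics/side0.png')[110:330,160:420]
a=cv2.resize(a,(398,346),interpolation=3);a=cv2.resize(cv2.imread('pics/top0.png')[120:320,170:400],None,fx=3,fy=3,interpolation=2);b=cv2.resize(b,None,fx=2.7,fy=2.7,interpolation=2)
cv2.imwrite('pics/tc.png',a);cv2.imwrite('pics/sc.png',b)
E
```

```text
(no output)
```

View pics/tc.png

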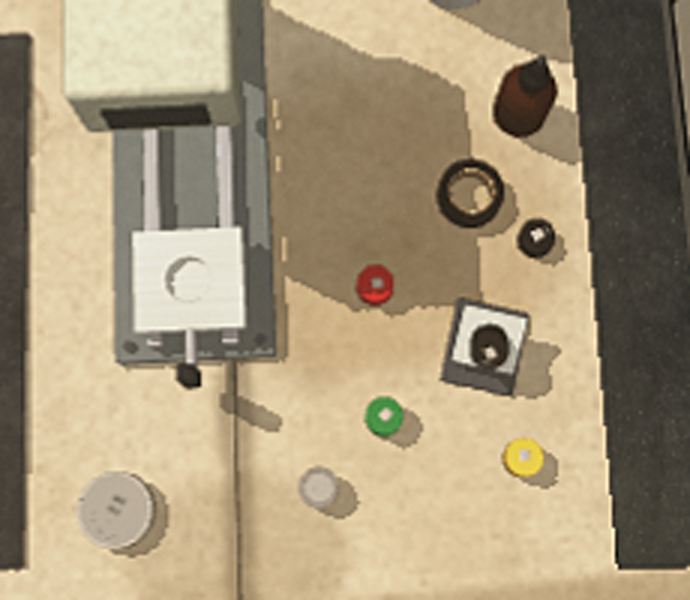

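View pics/sc.png

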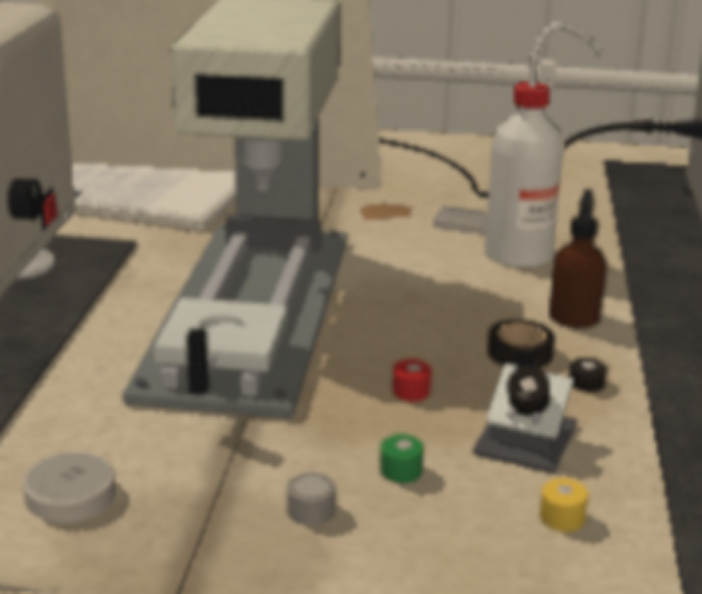

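```bash
cat > h.py <<'E'
from bench import *
import cv2,numpy as np
np.set_printoptions(precision=4,suppress=True)
def rays(c,px,k=None):
    k=k or get_calibration(c);u=cv2.undistortPoints(np.array(px,float).reshape(-1,1,2),k['intrinsics'],np.array(k['D'])).reshape(-1,2)
    d=np.c_[u,np.ones(len(u))]@np.array(k['R']);o=-np.array(k['R']).T@k['t']
    return o,d   # X=o+depth*d
def tri(a,b):
    A=[];B=[]
    for c,p in(a,b):
        o,d=rays(c,[p]);d=d[0]/np.linalg.norm(d[0]);P=np.eye(3)-np.outer(d,d);A.append(P);B.append(P@o)
    x=np.linalg.lstsq(np.vstack(A),np.hstack(B),rcond=None)[0]
    return x,np.linalg.norm(np.vstack(A)@x-np.hstack(B))
def onz(c,p,z):
    o,d=rays(c,[p]);return o+d[0]*(z-o[2])/d[0][2]
def cloud(c,dep,k=None):
    v,u=np.mgrid[0:420,0:560];o,d=rays(c,np.c_[u.ravel(),v.ravel()],k)
    return (o+d*dep.reshape(-1,1)).reshape(420,560,3)
E
python3 - <<'E'
from h import *
M={'spec':((334,237.4),(355.9,258.1)),'rest':((330.5,236.1),(353,270.5)),'pocket':((231.3,214.6),(243.5,232.1)),'handle':((234.4,246.5),(232.2,241)),'head':((223.4,164.4),(250.1,158.7)),'slug':((277.8,281.3),(273.7,297.4)),'tape':((327.1,190.6),(353.1,243.4)),'spare':((346.9,201.2),(378.2,251)),'block':((209.4,289.6),(189.5,296)),'etch':((340.8,154.6),(374.5,227.3))}
for n,(a,b) in M.items(): print(n,*tri(('top',a),('side',b)))
p,d=read_camera('top');C=cloud('top',d)
np.save('top.npy',C);cv2.imwrite('pics/x.png',p)
# carriage block top
x,y,z=C[...,0],C[...,1],C[...,2]
v,u=np.mgrid[0:420,0:560]
for nm,m in {'car':(u>205)&(u<260)&(v>185)&(v<235)&(abs(z-.043)<.006)&(d>0)}.items():
    P=C[m];print(nm,len(P),np.median(P[:,2]),cv2.minAreaRect((P[:,:2]*1000).astype(np.float32)))
m=(u>205)&(u<262)&(v>160)&(v<245)&(abs(z-.012)<.005)&(d>0);P=C[m]
print('base',len(P),cv2.minAreaRect((P[:,:2]*1000).astype(np.float32)))
# plate: bright grey pixels in rest region
sat=p.max(2).astype(int)-p.min(2)
m=(u>315)&(u<348)&(v>216)&(v<254)&(z>.012)&(z<.055)&(p.min(2)>135)&(sat<30)
P=C[m];print('plate',len(P),P.mean(0));U,S,V=np.linalg.svd(P-P.mean(0));n=V[2]*np.sign(V[2][2]);print(n,np.degrees(np.arccos(n[2])),np.degrees(np.arctan2(n[1],n[0])),S/len(P)**.5)
m=(u>312)&(u<352)&(v>212)&(v<258)&(z>.003)&(sat<30);P=C[m]
print('restall',cv2.minAreaRect((P[:,:2]*1000).astype(np.float32)))
E
```

```text
spec [ 0.5212 -0.2784  0.0381] 0.0017417572284440781
rest [ 0.5292 -0.2751  0.005 ] 0.0009063071951431782
pocket [ 0.5862 -0.0438  0.039 ] 0.004611406249487955
handle [ 0.5063 -0.0467  0.0619] 0.003645458083758955
head [ 0.6664 -0.0444  0.1719] 0.0031998219857125717
slug [ 0.4263 -0.1402  0.0013] 0.005223619349257188
tape [ 0.6443 -0.2753  0.0005] 0.00022084624331027982
spare [ 0.6146 -0.3248  0.003 ] 0.0034387058170691066
block [ 0.415   0.0178 -0.0065] 0.003881285893990774
etch [ 0.7395 -0.3218 -0.0056] 0.0060060939734023
car 1154 0.042284193613057686 ((584.6014404296875, -42.778072357177734), (85.91983795166016, 91.98101806640625), 89.64704132080078)
base 2376 ((628.3350830078125, -42.482521057128906), (196.3000030517578, 130.31031799316406), 0.49152496457099915)
plate 229 [ 0.5372 -0.2767  0.0365]
[-0.4747  0.1164  0.8724] 29.25756545656834 166.22577657788207 [0.0173 0.0141 0.0029]
restall ((472.2246398925781, -241.83340454101562), (71.31916046142578, 219.043212890625), 59.61659622192383)
```

```bash
cat >> h.py <<'E'
from scipy.linalg import logm
def frame(z,y):
    z=np.array(z,float);z/=np.linalg.norm(z);y=np.array(y,float);y-=z*(y@z);y/=np.linalg.norm(y);return np.c_[np.cross(y,z),y,z]
def rows(p,R,n=None,grasp=None,src=None):
    "constant-screw rows (equal) from the measured pose to TCP pose p,R"
    s=observe();p0,R0=src or (np.array(s['tool_pos']),np.array(s['ee_rot']))
    p=np.array(p,float)
    if grasp: p=p-R[:,2]*grasp
    T0=np.eye(4);T0[:3,:3]=R0;T0[:3,3]=p0;T=np.eye(4);T[:3,:3]=R;T[:3,3]=p
    L=np.real(logm(np.linalg.inv(T0)@T));w=np.array([L[2,1],L[0,2],L[1,0]])
    def shift(n):
        from scipy.linalg import expm
        return expm(L/n)[:3,3]*100
    n=n or int(max(np.ceil(np.abs(w).max()/.17),np.ceil(np.linalg.norm(w)/.18),np.ceil(np.linalg.norm(p-p0)/.05),1))
    print('TCP->',p,'rows',n,'t(cm)',shift(n),'w',w/n)
SA=np.array([-.4856,.1193,.866]);YR=np.array([.2385,.971,0]);RS=frame(-SA,-YR)
E
python3 - <<'E'
from h import *
rows(np.array([.5225,-.2765,.036])+SA*.12,RS,grasp=.171)
k=get_calibration('wrist');s=observe();R=np.array(s['ee_rot']);o=-k['R'].T@k['t'];print('cam in tool',R.T@(o-s['tool_pos']),R.T@k['R'].T)
E
```

```text
TCP-> [ 0.3812 -0.2418  0.288 ] rows 7 t(cm) [ 2.1665 -3.8028  2.108 ] w [-0.0255  0.0719  0.0952]
cam in tool [ 0.0786 -0.0001  0.0187] [[ 0.0002 -0.9595 -0.2816]
 [ 1.      0.0004 -0.0004]
 [ 0.0005 -0.2816  0.9595]]
```

```bash
sed -i 's/RS=frame(-SA,-YR)/RS=frame(-SA,YR)/' h.py; cat >>h.py <<'E'
RD=frame([0,0,-1],[0,1,0])
E
python3 - <<'E'
from h import *
P=np.array([.36,-.25,.36]);R=frame([0,0,-1],YR)
rows(P,R)
rows(np.array([.5225,-.2765,.036])+SA*.12,RS,grasp=.171,src=(P,R))
E
```

```text
TCP-> [ 0.36 -0.25  0.36] rows 15 t(cm) [2.3253 1.0353 0.2978] w [-0.     -0.     -0.1639]
TCP-> [ 0.3812 -0.2418  0.288 ] rows 4 t(cm) [-0.1065  0.3259  1.8761] w [ 0.     -0.1309  0.    ]
```

Call:
send_rows:
  plan:
    - {"tx": 2.33,"ty": 1.04,"tz": 0.3,"wz": -0.164}
    - {"tx": 2.33,"ty": 1.04,"tz": 0.3,"wz": -0.164}
    - {"tx": 2.33,"ty": 1.04,"tz": 0.3,"wz": -0.164}
    - {"tx": 2.33,"ty": 1.04,"tz": 0.3,"wz": -0.164}
    - {"tx": 2.33,"ty": 1.04,"tz": 0.3,"wz": -0.164}
    - {"tx": 2.33,"ty": 1.04,"tz": 0.3,"wz": -0.164}
    - {"tx": 2.33,"ty": 1.04,"tz": 0.3,"wz": -0.164}
    - {"tx": 2.33,"ty": 1.04,"tz": 0.3,"wz": -0.164}

```text
$.plan[0]: bad value
```

Call:
send_rows:
  plan:
    - {"tx": 2.33,"ty": 1.04,"tz": 0.3,"wz": -0.164}
    - {"tx": 2.33,"ty": 1.04,"tz": 0.3,"wz": -0.164}
    - {"tx": 2.33,"ty": 1.04,"tz": 0.3,"wz": -0.164}
    - {"tx": 2.33,"ty": 1.04,"tz": 0.3,"wz": -0.164}
    - {"tx": 2.33,"ty": 1.04,"tz": 0.3,"wz": -0.164}
    - {"tx": 2.33,"ty": 1.04,"tz": 0.3,"wz": -0.164}
    - {"tx": 2.33,"ty": 1.04,"tz": 0.3,"wz": -0.164}

```text
$.plan[0]: bad value
```

Call:
send_rows:
  plan:
    - {"tx": -0.1,"ty": 0.33,"tz": 1.88,"wy": -0.131}
    - {"tx": -0.1,"ty": 0.33,"tz": 1.88,"wy": -0.131}
    - {"tx": -0.1,"ty": 0.33,"tz": 1.88,"wy": -0.131}
    - {"tx": -0.1,"ty": 0.33,"tz": 1.88,"wy": -0.131}
    - {}

```text
$.plan[0]: bad value
```

Call:
send_rows:
  plan:
    - {"tx": 2.33,"ty": 1.04,"tz": 0.3,"wx": 0,"wy": 0,"wz": -0.164}
    - {"tx": 2.33,"ty": 1.04,"tz": 0.3,"wx": 0,"wy": 0,"wz": -0.164}
    - {"tx": 2.33,"ty": 1.04,"tz": 0.3,"wx": 0,"wy": 0,"wz": -0.164}
    - {"tx": 2.33,"ty": 1.04,"tz": 0.3,"wx": 0,"wy": 0,"wz": -0.164}
    - {"tx": 2.33,"ty": 1.04,"tz": 0.3,"wx": 0,"wy": 0,"wz": -0.164}
    - {"tx": 2.33,"ty": 1.04,"tz": 0.3,"wx": 0,"wy": 0,"wz": -0.164}
    - {"tx": 2.33,"ty": 1.04,"tz": 0.3,"wx": 0,"wy": 0,"wz": -0.164}
    - {"tx": 2.33,"ty": 1.04,"tz": 0.3,"wx": 0,"wy": 0,"wz": -0.164}

```text
time_s: 2.25
tool_pos: [0.4036, -0.4125, 0.3806]
ee_rot: [[-0.187, 0.982, 0.0], [0.982, 0.187, -0.0], [-0.0, 0.0, -1.0]]
ft_force: [-0.4, -0.0, 0.5]
opening: 0.0918
```

Call:
send_rows:
  plan:
    - {"tx": 2.33,"ty": 1.04,"tz": 0.3,"wx": 0,"wy": 0,"wz": -0.164}
    - {"tx": 2.33,"ty": 1.04,"tz": 0.3,"wx": 0,"wy": 0,"wz": -0.164}
    - {"tx": 2.33,"ty": 1.04,"tz": 0.3,"wx": 0,"wy": 0,"wz": -0.164}
    - {"tx": 2.33,"ty": 1.04,"tz": 0.3,"wx": 0,"wy": 0,"wz": -0.164}
    - {"tx": 2.33,"ty": 1.04,"tz": 0.3,"wx": 0,"wy": 0,"wz": -0.164}
    - {"tx": 2.33,"ty": 1.04,"tz": 0.3,"wx": 0,"wy": 0,"wz": -0.164}
    - {"tx": 2.33,"ty": 1.04,"tz": 0.3,"wx": 0,"wy": 0,"wz": -0.164}

```text
time_s: 3.12
tool_pos: [0.36, -0.2487, 0.3597]
ee_rot: [[-0.973, 0.232, 0.0], [0.232, 0.973, -0.0], [-0.0, -0.0, -1.0]]
ft_force: [-0.2, -0.4, 0.6]
opening: 0.092
```

Call:
send_rows:
  plan:
    - {"tx": -0.1,"ty": 0.33,"tz": 1.88,"wx": 0,"wy": -0.131,"wz": 0}
    - {"tx": -0.1,"ty": 0.33,"tz": 1.88,"wx": 0,"wy": -0.131,"wz": 0}
    - {"tx": -0.1,"ty": 0.33,"tz": 1.88,"wx": 0,"wy": -0.131,"wz": 0}
    - {"tx": -0.1,"ty": 0.33,"tz": 1.88,"wx": 0,"wy": -0.131,"wz": 0}
    - {"tx": 0,"ty": 0,"tz": 0,"wx": 0,"wy": 0,"wz": 0}

```text
time_s: 3.75
tool_pos: [0.3807, -0.2402, 0.286]
ee_rot: [[-0.843, 0.238, 0.483], [0.207, 0.971, -0.116], [-0.497, 0.003, -0.868]]
ft_force: [-0.4, 0.4, 0.7]
opening: 0.0916
```

```bash
python3 - <<'E'
from h import *
s=observe();print(s['time_s'],s['tool_pos'],s['joints']);print(np.array(s['ee_rot'])-RS)
k=get_calibration('wrist');p,d=read_camera('wrist');cv2.imwrite('pics/w1.png',p[:,:,::-1])
np.savez('w1.npz',p=p,C=cloud('wrist',d,k),d=d)
for n in('specimen','rest'):
    for r in mark_of('wrist',n)[:3]: print(n,round(r['confidence'],2),np.round(np.array(r['at'])*[560,420],1))
for r in regions_of('wrist','specimen')[:2]:
    m=r['mask'];print(r['confidence'],m.sum());v,u=np.where(m);print(u.min(),u.max(),v.min(),v.max())
    P=cloud('wrist',d,k)[m];print(np.median(P,0));h=(P@SA);top=P[(h>np.percentile(h,90)-.004)];print('top face',len(top),top.mean(0),(top.min(0)+top.max(0))/2)
    U,S,V=np.linalg.svd(top-top.mean(0));print(V[2],S[:3]/len(top)**.5)
E
```

```text
3.75 [ 0.3807 -0.2402  0.286 ] [-0.9309 -0.1887  2.2266  0.486   0.7504 -2.561 ]
[[-0.0015 -0.0009 -0.0022]
 [ 0.0009  0.0002  0.0034]
 [ 0.003   0.0027 -0.0017]]
specimen 0.92 [367.  204.1]
specimen 0.79 [280.7 212.4]
specimen 0.57 [358.4 125.7]
rest 0.83 [281.9 186.8]
0.71 778
355 384 199 230
[ 0.5747 -0.1916  0.0222]
top face 286 [ 0.5734 -0.1894  0.023 ] [ 0.4536 -0.2016  0.1231]
[-0.6265  0.1152 -0.7709] [0.0197 0.0066 0.0039]
0.67 1437
207 246 101 146
[ 0.4354 -0.2981  0.0228]
top face 561 [ 0.4308 -0.2974  0.0243] [ 0.3827 -0.2702  0.1231]
[-0.831   0.2072 -0.5163] [0.0232 0.007  0.004 ]
```

View pics/w1.png

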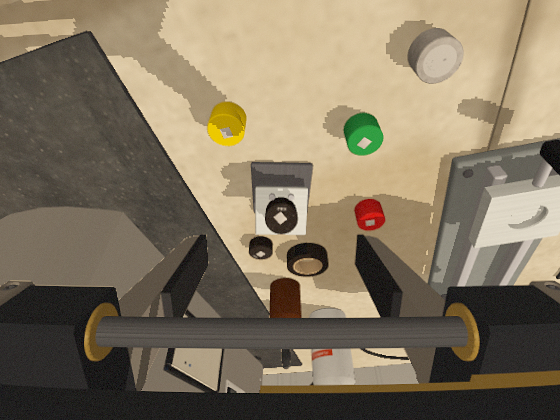

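The wrist picture shows the black specimen on the inclined rest at about (281,215). The look-alikes are spare mount (260,247, flatter, on the bench), yellow (227,124), green (364,134) and red (370,214). Only the one on the rest fits. Next I measure it and crop it.

```bash
python3 - <<'E'
from h import *
f=np.load('w1.npz');p,C=f['p'],f['C'];v,u=np.mgrid[0:420,0:560]
h=C@SA
w=(u>248)&(u<314)&(v>175)&(v<238)
g=p.mean(2)
plate=w&(g>150)&(v>188)&(v<236)&((u<266)|(u>298))
P=C[plate];U,S,V=np.linalg.svd(P-P.mean(0));n=V[2]*np.sign(V[2][2]);print('plate',len(P),P.mean(0),n,np.degrees(np.arctan2(n[1],n[0])),S/len(P)**.5)
h0=np.median(P@SA)
sp=w&(h>h0+.016)&(h<h0+.028)&(v>190)
sp=cv2.morphologyEx(sp.astype(np.uint8),cv2.MORPH_OPEN,np.ones((3,3)))>0
Q=C[sp];e1=YR;e2=np.cross(YR,SA)
print('top',len(Q),np.median(Q@SA)-h0)
a=np.c_[Q@e1,Q@e2];print(a.min(0),a.max(0),np.percentile(a,[2,98],axis=0))
(c,r)=cv2.minEnclosingCircle((a*1000).astype(np.float32));print(c,r)
ht=np.median(Q@SA)
for cc in (np.array(c)/1000,(np.percentile(a,2,axis=0)+np.percentile(a,98,axis=0))/2,a.mean(0)):
    X=cc[0]*e1+cc[1]*e2;print('underside from plate',X+h0*SA,' from top',X+(ht-.022)*SA)
print('plate centre e1',(P@e1).min(),(P@e1).max(),)
cv2.imwrite('pics/w1c.png',cv2.resize(p[160:250,240:330,::-1],None,fx=5,fy=5,interpolation=2))
E
```

```text
plate 1084 [ 0.5391 -0.2839  0.0272] [0.5795 0.0287 0.8144] 2.8314804403588214 [0.0321 0.0214 0.0121]
top 871 0.02227772711729109
[-0.1569  0.5063] [-0.1279  0.5362] [[-0.1559  0.507 ]
 [-0.129   0.5344]]
(-142.34405517578125, 521.1052856445312) 15.213418006896973
underside from plate [ 0.5309 -0.277   0.0347]  from top [ 0.5307 -0.2769  0.0349]
underside from plate [ 0.5305 -0.277   0.0345]  from top [ 0.5304 -0.2769  0.0347]
underside from plate [ 0.5302 -0.2768  0.0343]  from top [ 0.53   -0.2768  0.0345]
plate centre e1 -0.1815816543548308 -0.10694003509856351
```

View pics/w1c.png

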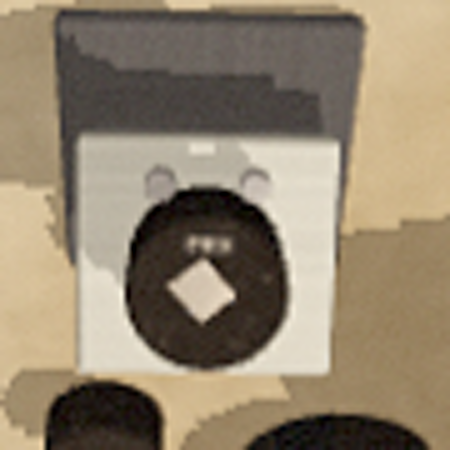

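```bash
python3 - <<'E'
from h import *
O=np.array([.5306,-.2769,.0347])
rows(O+SA*.060,RS,grasp=.171,n=3)
rows(O+SA*.0265,RS,grasp=.171,n=2,src=(O+SA*(.231),RS))
E
```

```text
TCP-> [ 0.4184 -0.2493  0.2347] rows 3 t(cm) [-0.1853  0.038   2.1822] w [-0.0001  0.0001  0.0006]
TCP-> [ 0.4347 -0.2533  0.2057] rows 2 t(cm) [0.    0.    1.675] w [-0. -0.  0.]
```

Call:
send_rows:
  plan:
    - {"tx": -0.19,"ty": 0.04,"tz": 2.18,"wx": 0,"wy": 0,"wz": 0}
    - {"tx": -0.19,"ty": 0.04,"tz": 2.18,"wx": 0,"wy": 0,"wz": 0}
    - {"tx": -0.19,"ty": 0.04,"tz": 2.18,"wx": 0,"wy": 0,"wz": 0}
    - {"tx": 0,"ty": 0,"tz": 0,"wx": 0,"wy": 0,"wz": 0}

```text
time_s: 4.45
tool_pos: [0.4186, -0.2487, 0.2333]
ee_rot: [[-0.842, 0.236, 0.485], [0.205, 0.972, -0.117], [-0.499, 0.001, -0.867]]
ft_force: [-0.3, 0.6, -0.0]
opening: 0.0924
```

```bash
python3 - <<'E'
from h import *
O=np.array([.5306,-.2769,.0347])
s=observe();print(s['joints'])
rows(O+SA*.0265,RS,grasp=.171,n=3)
E
```

```text
[-0.8683  0.0222  2.1571  0.5491  0.5993 -2.6015]
TCP-> [ 0.4347 -0.2533  0.2057] rows 3 t(cm) [-0.025  -0.023   1.0759] w [ 0.0007 -0.0005  0.0005]
```

Call:
send_rows:
  plan:
    - {"tx": -0.02,"ty": -0.02,"tz": 1.07,"wx": 0,"wy": 0,"wz": 0}
    - {"tx": -0.02,"ty": -0.02,"tz": 1.07,"wx": 0,"wy": 0,"wz": 0}
    - {"tx": -0.02,"ty": -0.02,"tz": 1.07,"wx": 0,"wy": 0,"wz": 0}
    - {"tx": 0,"ty": 0,"tz": 0,"wx": 0,"wy": 0,"wz": 0}

```text
time_s: 4.95
tool_pos: [0.4342, -0.2531, 0.2054]
ee_rot: [[-0.842, 0.237, 0.485], [0.206, 0.971, -0.118], [-0.499, 0.001, -0.867]]
ft_force: [0.2, -1.1, -0.4]
opening: 0.0919
```

Call:
send_rows:
  hand: 1
  plan:
    - {"tx": 0,"ty": 0,"tz": 0,"wx": 0,"wy": 0,"wz": 0}
    - {"tx": 0,"ty": 0,"tz": 0,"wx": 0,"wy": 0,"wz": 0}
    - {"tx": 0,"ty": 0,"tz": 0,"wx": 0,"wy": 0,"wz": 0}
    - {"tx": 0,"ty": 0,"tz": 0,"wx": 0,"wy": 0,"wz": 0}
    - {"tx": 0,"ty": 0,"tz": 0,"wx": 0,"wy": 0,"wz": 0}
    - {"tx": 0,"ty": 0,"tz": 0,"wx": 0,"wy": 0,"wz": 0}

```text
time_s: 5.7
tool_pos: [0.4342, -0.2533, 0.2063]
ee_rot: [[-0.841, 0.238, 0.486], [0.206, 0.971, -0.119], [-0.5, -0.0, -0.866]]
ft_force: [0.7, 0.0, -0.5]
opening: 0.0342
```

Call:
send_rows:
  plan:
    - {"tx": 0,"ty": 0,"tz": 0,"wx": 0,"wy": 0,"wz": 0}
    - {"tx": 0,"ty": 0,"tz": 0,"wx": 0,"wy": 0,"wz": 0}
    - {"tx": 0,"ty": 0,"tz": 0,"wx": 0,"wy": 0,"wz": 0}

```text
time_s: 6.08
tool_pos: [0.4342, -0.2533, 0.2063]
ee_rot: [[-0.841, 0.237, 0.486], [0.206, 0.971, -0.119], [-0.5, 0.0, -0.866]]
ft_force: [-0.8, 0.4, 1.5]
opening: 0.029
```

```bash
python3 - <<'E'
from h import *
s=observe();O=np.array([.5306,-.2769,.0347]);R=np.array(s['ee_rot'])
print('spec in tool',R.T@(O-s['tool_pos']),'axis in tool',R.T@SA, s['joints'])
P1=np.array(s['tool_pos'])+[-.02,0,.10]
rows(P1,R)
rows([.585,-.14,.33],RD,src=(P1,R))
print(get_calibration('wrist')['intrinsics'])
E
```

```text
spec in tool [-0.0001 -0.      0.1982] axis in tool [-0.0003  0.0006 -1.    ] [-0.8469  0.1209  2.1215  0.5947  0.5347 -2.6394]
TCP-> [ 0.4142 -0.2533  0.3063] rows 3 t(cm) [-1.1071 -0.1582 -3.2101] w [-0. -0.  0.]
TCP-> [ 0.585 -0.14   0.33 ] rows 5 t(cm) [-3.1017  2.7302  0.4745] w [-0.0126  0.1043 -0.0468]
[[300.4684   0.     281.3164]
 [  0.     300.4684 203.1348]
 [  0.       0.       1.    ]]
```

Call:
send_rows:
  plan:
    - {"tx": -0.6,"ty": -0.1,"tz": -1.6,"wx": 0,"wy": 0,"wz": 0}
    - {"tx": -1.1,"ty": -0.16,"tz": -3.2,"wx": 0,"wy": 0,"wz": 0}
    - {"tx": -1.1,"ty": -0.16,"tz": -3.2,"wx": 0,"wy": 0,"wz": 0}
    - {"tx": -0.5,"ty": -0.05,"tz": -1.6,"wx": 0,"wy": 0,"wz": 0}
    - {"tx": 0,"ty": 0,"tz": 0,"wx": 0,"wy": 0,"wz": 0}

```text
time_s: 6.7
tool_pos: [0.4144, -0.2537, 0.3072]
ee_rot: [[-0.84, 0.238, 0.488], [0.205, 0.971, -0.121], [-0.503, -0.002, -0.865]]
ft_force: [-0.4, -0.0, 0.6]
opening: 0.0292
```

Call:
send_rows:
  plan:
    - {"tx": -3.1,"ty": 2.73,"tz": 0.47,"wx": -0.0126,"wy": 0.1043,"wz": -0.0468}
    - {"tx": -3.1,"ty": 2.73,"tz": 0.47,"wx": -0.0126,"wy": 0.1043,"wz": -0.0468}
    - {"tx": -3.1,"ty": 2.73,"tz": 0.47,"wx": -0.0126,"wy": 0.1043,"wz": -0.0468}
    - {"tx": -3.1,"ty": 2.73,"tz": 0.47,"wx": -0.0126,"wy": 0.1043,"wz": -0.0468}
    - {"tx": -3.1,"ty": 2.73,"tz": 0.47,"wx": -0.0126,"wy": 0.1043,"wz": -0.0468}
    - {"tx": 0,"ty": 0,"tz": 0,"wx": 0,"wy": 0,"wz": 0}
    - {"tx": 0,"ty": 0,"tz": 0,"wx": 0,"wy": 0,"wz": 0}

```text
time_s: 7.58
tool_pos: [0.5843, -0.1401, 0.3284]
ee_rot: [[-1.0, 0.0, -0.001], [0.0, 1.0, 0.001], [0.001, 0.001, -1.0]]
ft_force: [-0.2, 1.0, -0.0]
opening: 0.0291
```

```bash
python3 - <<'E'
from h import *
s=observe();print(s['time_s'],s['tool_pos'],s['joints'],s['opening']);print(s['ee_rot'])
k=get_calibration('wrist');p,d=read_camera('wrist');cv2.imwrite('pics/w2.png',p[:,:,::-1])
C=cloud('wrist',d,k);np.savez('w2.npz',p=p,C=C,d=d)
for n,z in(('pocket',.037),('handle',.058),('specimen',.1)):
    for r in mark_of('wrist',n)[:3]:
        a=np.array(r['at'])*[560,420];o,D=rays('wrist',[a],k);print(n,round(r['confidence'],2),a,o+D[0]*(z-o[2])/D[0][2])
E
```

```text
7.575 [ 0.5843 -0.1401  0.3284] [-0.4363  0.2909  1.5968  0.0004  1.2554 -2.0069] 0.029145878531243428
[[-1.      0.0002 -0.0012]
 [ 0.0002  1.      0.001 ]
 [ 0.0012  0.001  -1.    ]]
pocket 0.69 [383.096 210.084] [ 0.5902 -0.0426  0.037 ]
handle 0.72 [399.504 124.698] [ 0.5103 -0.0432  0.058 ]
specimen 0.81 [232.008 190.806] [ 0.5557 -0.1756  0.1   ]
specimen 0.66 [112.784  52.794] [ 0.4631 -0.2496  0.1   ]
specimen 0.59 [278.488 244.104] [ 0.5973 -0.1422  0.1   ]
```

View pics/w2.png

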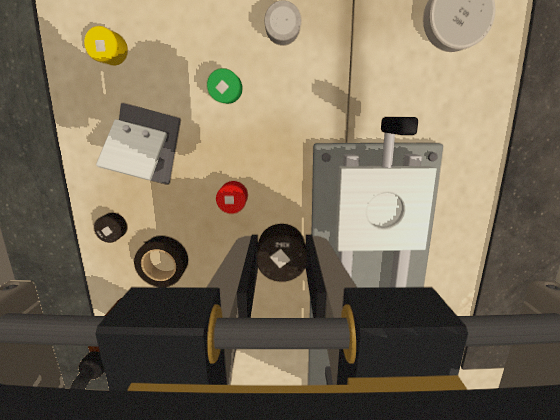

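```bash
python3 - <<'E'
from h import *
k=get_calibration('wrist')
p=np.load('w2.npz')['p'];C=np.load('w2.npz')['C']
def W(px,z):
    o,D=rays('wrist',px,k);return o+D*((z-o[2])/D[:,2])[:,None]
g=cv2.cvtColor(p,cv2.COLOR_RGB2GRAY);
m=(g>200)&(C[...,2]>.03)&(C[...,2]<.055);m[:,:335]=0;m[:,440:]=0;m[:160]=0;m[255:]=0
m=cv2.morphologyEx(m.astype(np.uint8),cv2.MORPH_OPEN,np.ones((5,5)))
v,u=np.where(m);P=W(np.c_[u,v],.043);print('z',np.median(C[m>0][:,2]));print(cv2.minAreaRect((P[:,:2]*1000).astype(np.float32)))
# rectified top view at z=.043, 4 px/mm... centre
xs=np.arange(.56,.615,.0005);ys=np.arange(-.075,-.015,.0005)
X,Y=np.meshgrid(xs,ys,indexing='ij');pts=np.c_[X.ravel(),Y.ravel(),np.full(X.size,.043)]
px=cv2.projectPoints(pts,cv2.Rodrigues(k['R'])[0],k['t'],k['intrinsics'],np.array(k['D']))[0].reshape(-1,2).astype(np.float32)
im=cv2.remap(g,px[:,0].reshape(X.shape),px[:,1].reshape(X.shape),cv2.INTER_CUBIC)
c=cv2.HoughCircles(im,cv2.HOUGH_GRADIENT,1,5,param1=60,param2=8,minRadius=32,maxRadius=38)
for q in c[0][:6]: print('pocket rim',xs[0]+q[1]*.0005,ys[0]+q[0]*.0005,q[2]*.5)
# handle top face at z=.079
b=(g<45)
b[:]&=False;b[112:138,375:425]=g[112:138,375:425]<45
v,u=np.where(b);print('handle px',u.min(),u.max(),v.min(),v.max());
for z in(.079,.058): print(W(np.array([[u.min(),v.min()],[u.max(),v.max()],[u.mean(),v.mean()]]),z))
cv2.imwrite('pics/w2c.png',cv2.resize(im,None,fx=4,fy=4))
E
```

```text
z 0.044168380174220645
((589.8373413085938, -42.96261978149414), (79.53052520751953, 86.50941467285156), 0.12334668636322021)
pocket rim 0.5892500015348197 -0.042749997973442075 18.15
pocket rim 0.5892500015348197 -0.045749998465180394 17.05
pocket rim 0.5867500020563603 -0.04524999931454658 17.6
handle px 381 417 117 134
[[ 0.5045 -0.0661  0.079 ]
 [ 0.5168 -0.0373  0.079 ]
 [ 0.5101 -0.0523  0.079 ]]
[[ 0.5046 -0.0594  0.058 ]
 [ 0.518  -0.0279  0.058 ]
 [ 0.5107 -0.0443  0.058 ]]
```

View pics/w2c.png

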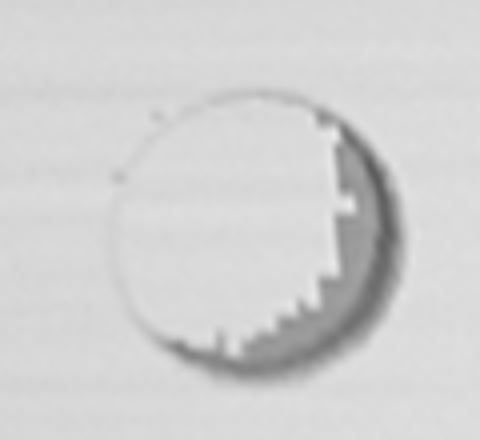

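```bash
python3 - <<'E'
from h import *
C=np.load('w2.npz')['C'];Q=C[215:290,250:315].reshape(-1,3);Q=Q[(Q[:,2]>.145)&(Q[:,2]<.16)&(abs(Q[:,1]+.14)<.013)]
print(len(Q),np.median(Q[:,2]),np.percentile(Q[:,:2],[1,99],axis=0));print(cv2.minEnclosingCircle((Q[:,:2]*1000).astype(np.float32)))
U,S,V=np.linalg.svd(Q-Q.mean(0));print('normal',V[2],S/len(Q)**.5)
s=observe();pk=np.array([.5892,-.043,.037])
P1=pk+[0,0,.045+.1982]
rows(P1,RD)
rows(pk+[0,0,.1992],RD,src=(P1,RD))
E
```

```text
1905 0.15206402111278333 [[ 0.569  -0.1525]
 [ 0.5968 -0.1275]]
((583.6409301757812, -140.36289978027344), 15.464156150817871)
normal [-0.0545  0.0062  0.9985] [0.0079 0.0069 0.0013]
TCP-> [ 0.5892 -0.043   0.2802] rows 3 t(cm) [-0.167   3.2579  1.6571] w [ 0.0001  0.0001 -0.0006]
TCP-> [ 0.5892 -0.043   0.2362] rows 1 t(cm) [0.  0.  4.4] w [0. 0. 0.]
```

Call:
send_rows:
  plan:
    - {"tx": -0.17,"ty": 3.25,"tz": 0,"wx": 0,"wy": 0,"wz": 0}
    - {"tx": -0.17,"ty": 3.25,"tz": 2.0,"wx": 0,"wy": 0,"wz": 0}
    - {"tx": -0.17,"ty": 3.25,"tz": 2.9,"wx": 0,"wy": 0,"wz": 0}
    - {"tx": 0,"ty": 0,"tz": 0,"wx": 0,"wy": 0,"wz": 0}
    - {"tx": 0,"ty": 0,"tz": 0,"wx": 0,"wy": 0,"wz": 0}

```text
time_s: 8.4
tool_pos: [0.5901, -0.0435, 0.2819]
ee_rot: [[-1.0, 0.001, 0.002], [0.001, 1.0, -0.001], [-0.002, -0.001, -1.0]]
ft_force: [0.3, -0.4, -0.0]
opening: 0.0281
```

```bash
python3 - <<'E'
from h import *
s=observe();print(s['joints'],s['opening'],s['ft_force'])
rows([.5892,-.043,.037+.1982+.001],RD,n=4)
E
```

```text
[-0.2775  0.3214  1.658  -0.0002  1.1604 -1.8474] 0.028138103607695794 [ 0.257  -0.4378 -0.0443]
TCP-> [ 0.5892 -0.043   0.2362] rows 4 t(cm) [0.0239 0.0126 1.1426] w [-0.0002  0.0004 -0.0002]
```

Call:
send_rows:
  plan:
    - {"tx": 0.02,"ty": 0.01,"tz": 1.4,"wx": 0,"wy": 0,"wz": 0}
    - {"tx": 0.02,"ty": 0.01,"tz": 1.4,"wx": 0,"wy": 0,"wz": 0}
    - {"tx": 0.04,"ty": 0.02,"tz": 1.0,"wx": 0,"wy": 0,"wz": 0}
    - {"tx": 0,"ty": 0,"tz": 0.4,"wx": 0,"wy": 0,"wz": 0}
    - {"tx": 0,"ty": 0,"tz": 0.2,"wx": 0,"wy": 0,"wz": 0}
    - {"tx": 0,"ty": 0,"tz": 0,"wx": 0,"wy": 0,"wz": 0}
    - {"tx": 0,"ty": 0,"tz": 0,"wx": 0,"wy": 0,"wz": 0}

```text
time_s: 9.28
tool_pos: [0.5894, -0.042, 0.2373]
ee_rot: [[-1.0, 0.0, 0.001], [0.0, 1.0, 0.0], [-0.001, 0.0, -1.0]]
ft_force: [-0.7, -0.3, 0.1]
opening: 0.029
```

Call:
send_rows:
  plan:
    - {"tx": 0,"ty": -0.1,"tz": 0.1,"wx": 0,"wy": 0,"wz": 0}
    - {"tx": 0,"ty": 0,"tz": 0,"wx": 0,"wy": 0,"wz": 0}

```text
time_s: 9.52
tool_pos: [0.5894, -0.0429, 0.2365]
ee_rot: [[-1.0, 0.0, 0.001], [0.0, 1.0, 0.001], [-0.001, 0.001, -1.0]]
ft_force: [-0.9, 2.4, 4.1]
opening: 0.0292
```

Call:
send_rows:
  hand: 0.5
  plan:
    - {"tx": 0,"ty": 0,"tz": 0,"wx": 0,"wy": 0,"wz": 0}
    - {"tx": 0,"ty": 0,"tz": 0,"wx": 0,"wy": 0,"wz": 0}
    - {"tx": 0,"ty": 0,"tz": 0,"wx": 0,"wy": 0,"wz": 0}
    - {"tx": 0,"ty": 0,"tz": 0,"wx": 0,"wy": 0,"wz": 0}
    - {"tx": 0,"ty": 0,"tz": 0,"wx": 0,"wy": 0,"wz": 0}

```text
time_s: 10.15
tool_pos: [0.5892, -0.0431, 0.2358]
ee_rot: [[-1.0, 0.0, -0.0], [0.0, 1.0, 0.0], [0.0, 0.0, -1.0]]
ft_force: [-0.5, 0.4, -1.0]
opening: 0.0459
```

Call:
send_rows:
  plan:
    - {"tx": 0,"ty": 0,"tz": -1.5,"wx": 0,"wy": 0,"wz": 0}
    - {"tx": 0,"ty": 0,"tz": -3,"wx": 0,"wy": 0,"wz": 0}
    - {"tx": 0,"ty": 0,"tz": -4,"wx": 0,"wy": 0,"wz": 0}
    - {"tx": 0,"ty": 0,"tz": 0,"wx": 0,"wy": 0,"wz": 0}

```text
time_s: 10.65
tool_pos: [0.5906, -0.0434, 0.3261]
ee_rot: [[-1.0, 0.0, 0.009], [0.0, 1.0, -0.002], [-0.009, -0.002, -1.0]]
ft_force: [1.3, 0.1, -0.4]
opening: 0.046
```

```bash
python3 - <<'E'
from h import *
s=observe();print(s['time_s'],s['tool_pos'],s['opening'],s['joints'])
k=get_calibration('wrist');p,d=read_camera('wrist');cv2.imwrite('pics/w3.png',p[:,:,::-1]);C=cloud('wrist',d,k)
Q=C.reshape(-1,3);Q=Q[(abs(Q[:,0]-.589)<.025)&(abs(Q[:,1]+.043)<.025)&(Q[:,2]>.054)&(Q[:,2]<.075)]
print(len(Q),np.median(Q[:,2]),cv2.minEnclosingCircle((Q[:,:2]*1000).astype(np.float32)))
U,S,V=np.linalg.svd(Q-Q.mean(0));print('normal',V[2],S/len(Q)**.5)
E
```

```text
10.65 [ 0.5906 -0.0434  0.3261] 0.04599846314553349 [-0.2773  0.2688  1.6286  0.0002  1.2351 -1.8481]
942 0.06023985260275644 ((589.5289306640625, -42.81144714355469), 15.23895263671875)
normal [-0.0268  0.0035  0.9996] [0.0078 0.0075 0.0011]
```

View pics/w3.png

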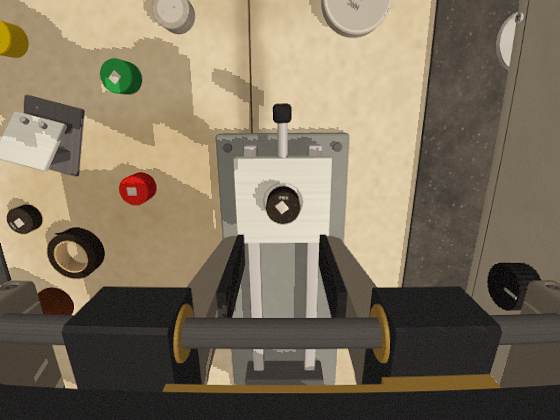

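```bash
cat > kin.py <<'E'
from h import *
from scipy.optimize import least_squares as LS
from scipy.spatial.transform import Rotation as Ro
rz=lambda a:Ro.from_euler('z',a).as_matrix();ry=lambda a:Ro.from_euler('y',a).as_matrix()
D=[([-1.339,.158,1.597,0,1.386,-.21],[.2458,-.5195,.4037]),([-.9309,-.1887,2.2266,.486,.7504,-2.561],[.3807,-.2402,.286]),([-.8683,.0222,2.1571,.5491,.5993,-2.6015],[.4186,-.2487,.2333]),
([-.8469,.1209,2.1215,.5947,.5347,-2.6394],[.4342,-.2533,.2063]),([-.4363,.2909,1.5968,.0004,1.2554,-2.0069],[.5843,-.1401,.3284]),([-.2775,.3214,1.658,-.0002,1.1604,-1.8474],[.5901,-.0435,.2819]),([-.2773,.2688,1.6286,.0002,1.2351,-1.8481],[.5906,-.0434,.3261])]
def fk(q,x):
    r0,s,h,L1,a2,L2,d,sg=x;R=rz(q[0]);p=R@[r0,s,h];R=R@ry(q[1]);p=p+R@[0,0,L1];R=R@ry(q[2]);p=p+R@[a2,0,L2];R=R@rz(q[3])@ry(q[4]);p=p+R@[0,0,d];return p,R@rz(q[5])
def fit():
    best=None
    f=lambda x:np.concatenate([fk(q,np.r_[x,1])[0]-t for q,t in D]+[.01*(x-x0)*.05])
    x0=np.array([0,.12,.2,.4,0,.35,.1])
    return np.r_[LS(f,x0).x,1]
E
python3 - <<'E'
from kin import *
x=fit();print(x)
for q,t in D: print((fk(q,x)[0]-t)*1000)
s=observe();p,R=fk(s['joints'],x);print(R,s['ee_rot'])
R6=R.T@np.array(s['ee_rot'])
lo=[-2.91,-.94,.18,-1.29,.17,-3];hi=[2.91,2.29,2.7,4.43,2.64,3]
for lean in(30,37,45):
    q0=np.array(D[3][0])
    for hx in(.40,.45,.5112,.55,.6,.65,.6912):
        l=np.radians(lean);z=np.array([np.sin(l),0,-np.cos(l)]);Rt=frame(z,[0,1,0])
        tp=np.array([hx,-.043,.058])-z*.171
        def g(q):
            p,R=fk(q,x);return np.r_[(p-tp)*5,(R@R6-Rt).ravel()]
        r=LS(g,np.clip(q0,np.array(lo)+.01,np.array(hi)-.01),bounds=(lo,hi));q0=r.x;print(lean,hx,q0,round(r.cost,6))
E
```

```text
[0.0019 0.1199 0.2971 0.3854 0.0479 0.5171 0.1316 1.    ]
[ 0.0869 -0.1058  0.5986]
[-0.0971 -0.0215 -0.1488]
[-0.0535 -0.1051  0.144 ]
[ 0.043  -0.1021  0.1942]
[-0.0719  0.0893 -0.3447]
[-0.0299  0.1085 -0.1451]
[-0.0611  0.0465 -0.2982]
[[-0.0002 -1.      0.0047]
 [-1.      0.0001 -0.0011]
 [ 0.0011 -0.0047 -1.    ]] [[-1.      0.0002  0.0047]
 [ 0.0001  1.     -0.0011]
 [-0.0047 -0.0011 -1.    ]]
30 0.4 [-0.6664 -0.5405  2.6527  0.5201  0.6712 -2.5903] 0.0
30 0.45 [-0.5517 -0.2964  2.5031  0.5334  0.5415 -2.5289] 0.0
30 0.5112 [-0.4562 -0.0862  2.3333  0.5093  0.4688 -2.4348] 0.0
30 0.55 [-0.4112  0.0227  2.228   0.4785  0.449  -2.369 ] 0.0
30 0.6 [-0.3649  0.1475  2.0922  0.4293  0.443  -2.2825] 0.0
30 0.65 [-0.328   0.2619  1.9543  0.3767  0.4532 -2.1991] 0.0
30 0.6912 [-0.3028  0.3516  1.8377  0.3346  0.4713 -2.1354] 0.0
37 0.4 [-0.7209 -0.5449  2.7     0.7314  0.6242 -2.8202] 0.003226
37 0.45 [-0.6171 -0.355   2.5962  0.8263  0.4933 -2.8492] 0.0
37 0.5112 [-0.4997 -0.1206  2.42    0.8683  0.3875 -2.812 ] 0.0
37 0.55 [-0.4461 -0.0061  2.3135  0.8526  0.3521 -2.7568] 0.0
37 0.6 [-0.3921  0.1216  2.1777  0.7948  0.3281 -2.6572] 0.0
37 0.65 [-0.3498  0.2362  2.0412  0.7091  0.3223 -2.5373] 0.0
37 0.6912 [-0.3212  0.3249  1.9267  0.6289  0.3289 -2.4335] 0.0
45 0.4 [-0.7197 -0.4774  2.7     0.9346  0.5575 -3.    ] 0.028784
45 0.45 [-0.6698 -0.4864  2.7     0.9874  0.509  -3.    ] 0.005626
45 0.5112 [-0.5195 -0.1852  2.4937  1.0739  0.3632 -3.    ] 0.008413
45 0.55 [-0.4609 -0.0495  2.3803  1.1111  0.3167 -3.    ] 0.007729
45 0.6 [-0.4057  0.0953  2.2431  1.148   0.2793 -3.    ] 0.005387
45 0.65 [-0.3646  0.2199  2.1114  1.1765  0.2562 -3.    ] 0.002607
45 0.6912 [-0.3376  0.3131  2.0046  1.1957  0.2439 -3.    ] 0.000787
```

```bash
cat >>kin.py <<'E'
X=fit();LO=[-2.91,-.94,.18,-1.29,.17,-3];HI=[2.91,2.29,2.7,4.43,2.64,3]
R6=np.array([[0,-1,0],[1,0,0],[0,0,1.]])
_p,_R=fk([-.2773,.2688,1.6286,.0002,1.2351,-1.8481],X);R6=np.round(_R.T@RD)
def ik(tp,Rt,q0):
    r=LS(lambda q:np.r_[(fk(q,X)[0]-tp)*5,(fk(q,X)[1]@R6-Rt).ravel()],np.clip(q0,np.array(LO)+.01,np.array(HI)-.01),bounds=(LO,HI));return r.x,r.cost
l=np.radians(36.5);ZH=np.array([np.sin(l),0,-np.cos(l)]);RH=frame(ZH,[0,1,0])
E
python3 - <<'E'
from kin import *
s=observe();q=np.array(s['joints']);H=np.array([.5112,-.043,.058])
from scipy.linalg import expm
G=H-ZH*.08
rows(G,RH,grasp=.171,n=8)
p0=np.array(s['tool_pos']);R0=np.array(s['ee_rot']);p1=G-ZH*.171
T0=np.eye(4);T0[:3,:3]=R0;T0[:3,3]=p0;T1=np.eye(4);T1[:3,:3]=RH;T1[:3,3]=p1;L=np.real(logm(np.linalg.inv(T0)@T1))
for i in range(1,9):
    T=T0@expm(L*i/8);qn,c=ik(T[:3,3],T[:3,:3],q);print(i,T[:3,3],(T[:3,3]+.19*T[:3,2])[2],qn,round(c,5),np.abs((qn-q)*8).max());q=qn
for b in(.06,.04,.02,0):
    qn,c=ik(H-ZH*(.171+b),RH,q);print(b,qn,round(c,5),np.abs(qn-q).max());q=qn
E
```

```text
TCP-> [ 0.3619 -0.043   0.2598] rows 8 t(cm) [ 3.0078  0.0023 -0.0252] w [-0.0001 -0.079   0.    ]
1 [ 0.5598 -0.0432  0.3237] 0.13435633619649165 [-0.2979  0.1717  1.7485  0.026   1.1412 -1.8785] 0.0 0.9365864402244455
2 [ 0.5298 -0.0431  0.3214] 0.13393803670864807 [-0.3217  0.0741  1.8635  0.0582  1.0499 -1.9175] 0.0 0.9201733797686096
3 [ 0.5    -0.0431  0.3168] 0.13232926089357638 [-0.3493 -0.0223  1.9765  0.0993  0.9618 -1.9677] 0.0 0.9037350261187633
4 [ 0.4708 -0.0431  0.3098] 0.1295400551044053 [-0.3816 -0.1178  2.0878  0.1526  0.878  -2.0325] 0.0 0.8908865541840019
5 [ 0.4422 -0.0431  0.3006] 0.1255878374094959 [-0.4195 -0.2129  2.198   0.2223  0.8004 -2.1167] 0.0 0.8812366360313
6 [ 0.4144 -0.043   0.2891] 0.12049728881763691 [-0.4643 -0.3079  2.3073  0.3135  0.7322 -2.2256] 0.0 0.8747156709740906
7 [ 0.3875 -0.043   0.2755] 0.11430019914660777 [-0.5177 -0.4036  2.4163  0.4307  0.6782 -2.3645] 0.0 1.1107691800681536
8 [ 0.3619 -0.043   0.2598] 0.10703526849765022 [-0.5819 -0.5013  2.5254  0.5745  0.6455 -2.5344] 0.0 1.359404720718775
0.06 [-0.5578 -0.4015  2.5015  0.622   0.5709 -2.5785] 0.0 0.09977980576480522
0.04 [-0.5357 -0.3042  2.4747  0.6808  0.5034 -2.6331] 0.0 0.09737943045291497
0.02 [-0.5153 -0.2098  2.4455  0.7522  0.4434 -2.6997] 0.0 0.09433750004348018
0 [-0.4964 -0.1189  2.4141  0.8371  0.3914 -2.7794] 0.0 0.09089749839201132
```

Call:
send_rows:
  plan:
    - {"tx": 3,"ty": 0,"tz": -0.03,"wx": 0,"wy": -0.079,"wz": 0}
    - {"tx": 3,"ty": 0,"tz": -0.03,"wx": 0,"wy": -0.079,"wz": 0}
    - {"tx": 3,"ty": 0,"tz": -0.03,"wx": 0,"wy": -0.079,"wz": 0}
    - {"tx": 3,"ty": 0,"tz": -0.03,"wx": 0,"wy": -0.079,"wz": 0}
    - {"tx": 3,"ty": 0,"tz": -0.03,"wx": 0,"wy": -0.079,"wz": 0}
    - {"tx": 3,"ty": 0,"tz": -0.03,"wx": 0,"wy": -0.079,"wz": 0}
    - {"tx": 3,"ty": 0,"tz": -0.03,"wx": 0,"wy": -0.079,"wz": 0}
    - {"tx": 3,"ty": 0,"tz": -0.03,"wx": 0,"wy": -0.079,"wz": 0}

```text
time_s: 11.7
tool_pos: [0.3602, -0.0425, 0.2573]
ee_rot: [[-0.806, -0.0, 0.592], [0.0, 1.0, 0.001], [-0.592, 0.001, -0.806]]
ft_force: [-0.4, 1.0, -0.2]
opening: 0.0461
```

Call:
send_rows:
  plan:
    - {"tx": 0,"ty": 0,"tz": 0,"wx": 0,"wy": 0,"wz": 0}
    - {"tx": 0,"ty": 0,"tz": 0,"wx": 0,"wy": 0,"wz": 0}

```text
time_s: 11.95
tool_pos: [0.3622, -0.0434, 0.2596]
ee_rot: [[-0.807, 0.001, 0.591], [0.0, 1.0, -0.001], [-0.591, -0.0, -0.807]]
ft_force: [-0.2, -1.1, 0.5]
opening: 0.046
```

```bash
python3 - <<'E'
from kin import *
s=observe();print(s['tool_pos'],s['joints'],s['opening'])
k=get_calibration('wrist');p,d=read_camera('wrist');C=cloud('wrist',d,k);Q=C.reshape(-1,3)
Q=Q[(Q[:,0]>.48)&(Q[:,0]<.54)&(abs(Q[:,1]+.043)<.03)&(Q[:,2]>.05)&(Q[:,2]<.095)]
print('post',len(Q),np.percentile(Q,[2,50,98],axis=0))
rows([.5112,-.043,.058],RH,grasp=.171,n=4)
E
```

```text
[ 0.3622 -0.0434  0.2596] [-0.5814 -0.4973  2.523   0.5678  0.6462 -2.5288] 0.04599870183500175
post 699 [[ 0.5028 -0.0504  0.051 ]
 [ 0.5042 -0.0433  0.0689]
 [ 0.5143 -0.037   0.0806]]
TCP-> [ 0.4095 -0.043   0.1955] rows 4 t(cm) [0.0129 0.0132 1.9953] w [-0.0002 -0.001   0.0001]
```

Call:
send_rows:
  plan:
    - {"tx": 0,"ty": 0,"tz": 2.4,"wx": 0,"wy": 0,"wz": 0}
    - {"tx": 0,"ty": 0,"tz": 2.4,"wx": 0,"wy": 0,"wz": 0}
    - {"tx": 0,"ty": 0,"tz": 2.2,"wx": 0,"wy": 0,"wz": 0}
    - {"tx": 0,"ty": 0,"tz": 1.0,"wx": 0,"wy": 0,"wz": 0}
    - {"tx": 0,"ty": 0,"tz": 0,"wx": 0,"wy": 0,"wz": 0}

```text
time_s: 12.62
tool_pos: [0.41, -0.043, 0.1942]
ee_rot: [[-0.807, -0.001, 0.59], [-0.0, 1.0, 0.001], [-0.59, 0.001, -0.807]]
ft_force: [-0.1, 0.3, 0.5]
opening: 0.0458
```

Call:
send_rows:
  hand: 1
  plan:
    - {"tx": 0,"ty": 0,"tz": 0,"wx": 0,"wy": 0,"wz": 0}
    - {"tx": 0,"ty": 0,"tz": 0,"wx": 0,"wy": 0,"wz": 0}
    - {"tx": 0,"ty": 0,"tz": 0,"wx": 0,"wy": 0,"wz": 0}
    - {"tx": 0,"ty": 0,"tz": 0,"wx": 0,"wy": 0,"wz": 0}
    - {"tx": 0,"ty": 0,"tz": 0,"wx": 0,"wy": 0,"wz": 0}
    - {"tx": 0,"ty": 0,"tz": 0,"wx": 0,"wy": 0,"wz": 0}

```text
time_s: 13.38
tool_pos: [0.4089, -0.0433, 0.1945]
ee_rot: [[-0.806, 0.001, 0.592], [0.0, 1.0, -0.001], [-0.592, -0.001, -0.806]]
ft_force: [-2.9, -3.6, 3.4]
opening: 0.0139
```

```bash
python3 - <<'E'
from kin import *
s=observe();print(s['tool_pos'],s['joints'],s['opening'])
p=np.array(s['tool_pos']);rows(p+[.18,0,0],RH,n=18)
q=np.array(s['joints'])
for i in range(1,10):
    qn,c=ik(p+[.02*i,0,0],RH,q);print(i,qn,round(c,5),np.abs(qn-q).max());q=qn
E
```

```text
[ 0.4089 -0.0433  0.1945] [-0.4974 -0.1177  2.4141  0.8288  0.3915 -2.7725] 0.013857487535433676
TCP-> [ 0.5889 -0.0433  0.1945] rows 18 t(cm) [-0.8051  0.0005  0.5931] w [-0.0001 -0.0002 -0.    ]
1 [-0.4694 -0.0566  2.3605  0.8376  0.3705 -2.7605] 0.0 0.06105021665760092
2 [-0.4437 -0.0003  2.3059  0.8243  0.3552 -2.7278] 0.0 0.0563587097641099
3 [-0.4206  0.0525  2.2516  0.8045  0.3438 -2.6904] 0.0 0.054329877606503096
4 [-0.3999  0.1026  2.1974  0.7792  0.3358 -2.6488] 0.0 0.05424814524790467
5 [-0.3811  0.1503  2.143   0.7493  0.3308 -2.604 ] 0.0 0.05432658978325122
6 [-0.364   0.1963  2.0885  0.7159  0.3286 -2.5568] 0.0 0.054545567860313504
7 [-0.3484  0.2409  2.0336  0.68    0.3289 -2.5081] 0.0 0.05489280559911691
8 [-0.3341  0.2844  1.9782  0.6426  0.3315 -2.4589] 0.0 0.05536147341556652
9 [-0.3209  0.327   1.9223  0.6046  0.3364 -2.4098] 0.0 0.05594904157919478
```

Call:
send_rows:
  plan:
    - {"tx": -0.32,"ty": 0,"tz": 0.24,"wx": 0,"wy": 0,"wz": 0}
    - {"tx": -0.64,"ty": 0,"tz": 0.47,"wx": 0,"wy": 0,"wz": 0}
    - {"tx": -0.805,"ty": 0,"tz": 0.593,"wx": 0,"wy": 0,"wz": 0}
    - {"tx": -0.805,"ty": 0,"tz": 0.593,"wx": 0,"wy": 0,"wz": 0}
    - {"tx": -0.805,"ty": 0,"tz": 0.593,"wx": 0,"wy": 0,"wz": 0}
    - {"tx": -0.805,"ty": 0,"tz": 0.593,"wx": 0,"wy": 0,"wz": 0}
    - {"tx": -0.64,"ty": 0,"tz": 0.47,"wx": 0,"wy": 0,"wz": 0}
    - {"tx": -0.32,"ty": 0,"tz": 0.24,"wx": 0,"wy": 0,"wz": 0}

```text
time_s: 14.38
tool_pos: [0.4736, -0.0431, 0.1944]
ee_rot: [[-0.806, -0.0, 0.592], [-0.0, 1.0, -0.0], [-0.592, -0.0, -0.806]]
ft_force: [-3.0, -2.4, 7.1]
opening: 0.0136
```

```bash
python3 - <<'E'
from kin import *
s=observe();print(s['tool_pos'],s['ft_force'],s['opening'])
p,d=read_camera('side');C=cloud('side',d);Q=C.reshape(-1,3)
m=(abs(Q[:,1]+.043)<.022)&(Q[:,0]>.55)&(Q[:,0]<.72)&(Q[:,2]>.052)&(Q[:,2]<.07)
print(m.sum(),np.percentile(Q[m],[2,50,98],axis=0) if m.sum() else '')
E
```

```text
[ 0.4736 -0.0431  0.1944] [-3.0305 -2.4424  7.0886] 0.013594686311012063
115 [[ 0.5523 -0.064   0.0524]
 [ 0.5632 -0.0409  0.0604]
 [ 0.5768 -0.0226  0.0689]]
```

Call:
send_rows:
  plan:
    - {"tx": -0.4,"ty": 0,"tz": 0.3,"wx": 0,"wy": 0,"wz": 0}
    - {"tx": -0.805,"ty": 0,"tz": 0.593,"wx": 0,"wy": 0,"wz": 0}
    - {"tx": -0.805,"ty": 0,"tz": 0.593,"wx": 0,"wy": 0,"wz": 0}
    - {"tx": -0.805,"ty": 0,"tz": 0.593,"wx": 0,"wy": 0,"wz": 0}
    - {"tx": -0.805,"ty": 0,"tz": 0.593,"wx": 0,"wy": 0,"wz": 0}
    - {"tx": -0.805,"ty": 0,"tz": 0.593,"wx": 0,"wy": 0,"wz": 0}
    - {"tx": -0.805,"ty": 0,"tz": 0.593,"wx": 0,"wy": 0,"wz": 0}
    - {"tx": -0.64,"ty": 0,"tz": 0.47,"wx": 0,"wy": 0,"wz": 0}

```text
time_s: 15.42
tool_pos: [0.5464, -0.0426, 0.1944]
ee_rot: [[-0.806, -0.001, 0.592], [-0.0, 1.0, 0.001], [-0.592, 0.001, -0.806]]
ft_force: [-2.7, 1.6, 9.7]
opening: 0.0138
```

Call:
send_rows:
  plan:
    - {"tx": -0.64,"ty": 0,"tz": 0.47,"wx": 0,"wy": 0,"wz": 0}
    - {"tx": -0.56,"ty": 0,"tz": 0.41,"wx": 0,"wy": 0,"wz": 0}
    - {"tx": -0.48,"ty": 0,"tz": 0.36,"wx": 0,"wy": 0,"wz": 0}
    - {"tx": -0.4,"ty": 0,"tz": 0.3,"wx": 0,"wy": 0,"wz": 0}
    - {"tx": -0.4,"ty": 0,"tz": 0.3,"wx": 0,"wy": 0,"wz": 0}
    - {"tx": -0.4,"ty": 0,"tz": 0.3,"wx": 0,"wy": 0,"wz": 0}

```text
time_s: 16.18
tool_pos: [0.5811, -0.0424, 0.194]
ee_rot: [[-0.808, -0.002, 0.59], [-0.002, 1.0, 0.002], [-0.59, 0.001, -0.808]]
ft_force: [-32.7, -2.9, 28.0]
opening: 0.0138
```

```bash
python3 - <<'E'
from kin import *
s=observe();print(s['tool_pos'],s['ft_force'],s['moment'],s['joints'])
p,d=read_camera('side');C=cloud('side',d)
for n in('head_edge','pocket','handle','specimen'):
    for r in mark_of('side',n)[:2]: print(n,round(r['confidence'],2),np.round(np.array(r['at'])*[560,420],1))
cv2.imwrite('pics/s4.png',cv2.resize(p[80:290,130:380,::-1],None,fx=2.8,fy=2.8,interpolation=2))
T=np.load('top.npy');q=T[120:170,180:270].reshape(-1,3);q=q[(q[:,2]>.17)&(q[:,2]<.245)]
print('head pts min x',np.percentile(q[:,0],[1,3,5,10]))
E
```

```text
[ 0.5811 -0.0424  0.194 ] [-32.681   -2.9371  27.9835] [-0.3771  1.8297 -0.2838] [-0.3243  0.3114  1.9425  0.606   0.34   -2.4162]
pocket 0.59 [254.5 201.4]
handle 0.83 [250.8 203.8]
specimen 0.76 [312.6 258.7]
specimen 0.61 [369.8 302.6]
head pts min x [0.6678 0.6682 0.6684 0.6701]
```

View pics/s4.png

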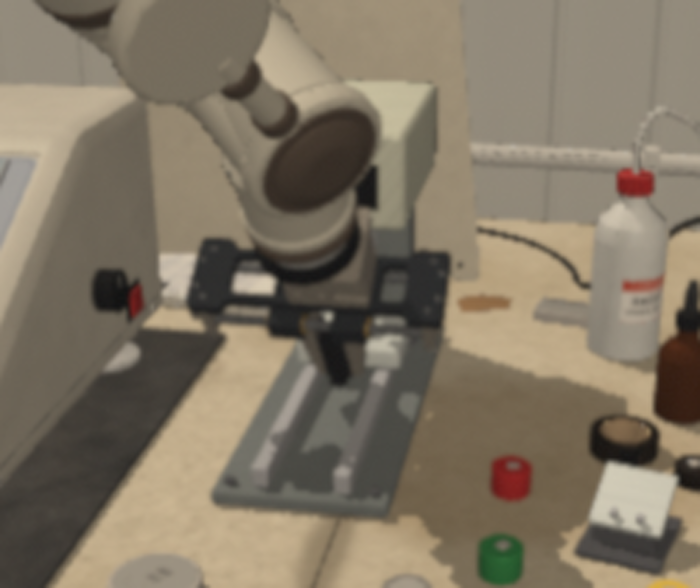

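Call:
send_rows:
  hand: 0.5
  plan:
    - {"tx": 0.1,"ty": 0,"tz": -0.07,"wx": 0,"wy": 0,"wz": 0}
    - {"tx": 0,"ty": 0,"tz": 0,"wx": 0,"wy": 0,"wz": 0}
    - {"tx": 0,"ty": 0,"tz": 0,"wx": 0,"wy": 0,"wz": 0}
    - {"tx": 0,"ty": 0,"tz": 0,"wx": 0,"wy": 0,"wz": 0}
    - {"tx": 0,"ty": 0,"tz": 0,"wx": 0,"wy": 0,"wz": 0}

```text
time_s: 17.05
tool_pos: [0.5801, -0.043, 0.1933]
ee_rot: [[-0.807, 0.0, 0.591], [0.0, 1.0, 0.0], [-0.591, 0.0, -0.807]]
ft_force: [-0.1, -0.6, 0.7]
opening: 0.0463
```

Call:
send_rows:
  plan:
    - {"tx": 0,"ty": 0,"tz": -2,"wx": 0,"wy": 0,"wz": 0}
    - {"tx": 0,"ty": 0,"tz": -4,"wx": 0,"wy": 0,"wz": 0}
    - {"tx": 0,"ty": 0,"tz": -4,"wx": 0,"wy": 0,"wz": 0}
    - {"tx": 0,"ty": 0,"tz": 0,"wx": 0,"wy": 0,"wz": 0}
    - {"tx": 0,"ty": 0,"tz": 0,"wx": 0,"wy": 0,"wz": 0}

```text
time_s: 17.68
tool_pos: [0.5211, -0.043, 0.2735]
ee_rot: [[-0.807, 0.0, 0.59], [0.001, 1.0, 0.0], [-0.59, 0.001, -0.807]]
ft_force: [0.4, -1.1, -0.7]
opening: 0.0456
```

```bash
python3 - <<'E'
from kin import *
s=observe();print(s['time_s'],s['tool_pos'],s['ft_force'],s['opening'],s['joints'])
k=get_calibration('wrist');p,d=read_camera('wrist');C=cloud('wrist',d,k);np.savez('w5.npz',p=p,C=C)
cv2.imwrite('pics/w5.png',p[:,:,::-1])
Q=C.reshape(-1,3);
def st(n,m): print(n,m.sum(),np.percentile(Q[m],[2,50,98],axis=0).round(4).tolist() if m.sum()>5 else '')
st('post',(Q[:,0]>.66)&(Q[:,0]<.71)&(abs(Q[:,1]+.043)<.02)&(Q[:,2]>.048)&(Q[:,2]<.078))
st('block top',(Q[:,0]>.70)&(Q[:,0]<.84)&(abs(Q[:,1]+.043)<.06)&(Q[:,2]>.038)&(Q[:,2]<.048))
st('spec',(Q[:,0]>.73)&(Q[:,0]<.82)&(abs(Q[:,1]+.043)<.03)&(Q[:,2]>.053)&(Q[:,2]<.068))
E
```

```text
17.675 [ 0.5211 -0.043   0.2735] [ 0.3543 -1.1195 -0.7311] 0.04563412512414365 [-0.3695  0.0132  2.0877  0.472   0.4886 -2.2967]
post 468 [[0.6734, -0.0486, 0.0487], [0.6745, -0.0426, 0.064], [0.6768, -0.0357, 0.0776]]
block top 2842 [[0.7187, -0.0832, 0.0389], [0.7497, -0.0446, 0.0444], [0.8124, -0.0009, 0.047]]
spec 998 [[0.7451, -0.0706, 0.0533], [0.8105, -0.0414, 0.0602], [0.8125, -0.0152, 0.0675]]
```

View pics/w5.png

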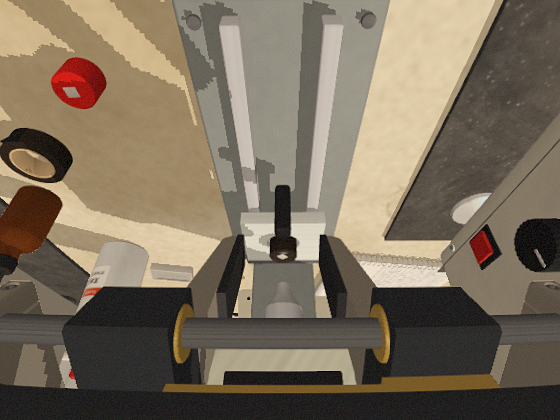

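```bash
python3 - <<'E'
from h import *
for f in('w2.npz','w5.npz'):
    C=np.load(f)['C'].reshape(-1,3)
    m=(abs(C[:,1]+.043)<.055)&(abs(C[:,1]+.043)>.012)&(C[:,0]>.48)&(C[:,0]<.6)&(C[:,2]>.007)&(C[:,2]<.018)
    print(f,m.sum(),np.sort(C[m][:,0])[[3,20,60]])
C=np.load('w5.npz')['C'].reshape(-1,3)
# block front edge & specimen top
m=(abs(C[:,1]+.043)<.042)&(abs(C[:,1]+.043)>.012)&(C[:,0]>.69)&(C[:,2]>.041)&(C[:,2]<.047);print('block front',m.sum(),np.sort(C[m][:,0])[[3,20,60]])
m=(abs(C[:,1]+.043)<.018)&(C[:,0]>.73)&(C[:,0]<.80)&(C[:,2]>.048)&(C[:,2]<.07)
q=C[m];print('spec',len(q),np.percentile(q,[2,10,50,90,98],axis=0))
s=np.load('w2.npz')['p']
E
```

```text
w2.npz 2303 [0.5282 0.5288 0.5293]
w5.npz 9704 [0.531  0.5312 0.5314]
block front 2270 [0.7179 0.7186 0.719 ]
spec 542 [[ 0.7447 -0.0553  0.0485]
 [ 0.7455 -0.0521  0.0507]
 [ 0.7511 -0.0414  0.0598]
 [ 0.7662 -0.0307  0.0608]
 [ 0.7715 -0.0274  0.0611]]
```

Call:
send_rows:
  plan:
    - {"tx": 0,"ty": 0,"tz": 4,"wx": 0,"wy": 0,"wz": 0}
    - {"tx": 0,"ty": 0,"tz": 4,"wx": 0,"wy": 0,"wz": 0}
    - {"tx": 0,"ty": 0,"tz": 1.8,"wx": 0,"wy": 0,"wz": 0}
    - {"tx": 0,"ty": 0,"tz": 0,"wx": 0,"wy": 0,"wz": 0}

```text
time_s: 18.23
tool_pos: [0.5785, -0.0427, 0.192]
ee_rot: [[-0.81, -0.0, 0.587], [0.001, 1.0, 0.002], [-0.587, 0.002, -0.81]]
ft_force: [-0.5, -0.3, -0.4]
opening: 0.0458
```

Call:
send_rows:
  hand: 1
  plan:
    - {"tx": 0,"ty": 0,"tz": 0,"wx": 0,"wy": 0,"wz": 0}
    - {"tx": 0,"ty": 0,"tz": 0,"wx": 0,"wy": 0,"wz": 0}
    - {"tx": 0,"ty": 0,"tz": 0,"wx": 0,"wy": 0,"wz": 0}
    - {"tx": 0,"ty": 0,"tz": 0,"wx": 0,"wy": 0,"wz": 0}
    - {"tx": 0,"ty": 0,"tz": 0,"wx": 0,"wy": 0,"wz": 0}
    - {"tx": 0,"ty": 0,"tz": 0,"wx": 0,"wy": 0,"wz": 0}

```text
time_s: 18.98
tool_pos: [0.579, -0.0424, 0.1957]
ee_rot: [[-0.807, -0.001, 0.591], [-0.0, 1.0, 0.001], [-0.591, 0.001, -0.807]]
ft_force: [-3.2, 4.9, 6.7]
opening: 0.0138
```

Call:
send_rows:
  plan:
    - {"tx": -0.08,"ty": 0,"tz": 0.06,"wx": 0,"wy": 0,"wz": 0}
    - {"tx": 0,"ty": 0,"tz": 0,"wx": 0,"wy": 0,"wz": 0}
    - {"tx": 0,"ty": 0,"tz": 0,"wx": 0,"wy": 0,"wz": 0}

```text
time_s: 19.35
tool_pos: [0.5792, -0.0425, 0.1958]
ee_rot: [[-0.807, -0.002, 0.59], [-0.001, 1.0, 0.002], [-0.59, 0.001, -0.807]]
ft_force: [-18.3, 3.8, 17.5]
opening: 0.0139
```

Call:
send_rows:
  hand: 0.5
  plan:
    - {"tx": 0,"ty": 0,"tz": 0,"wx": 0,"wy": 0,"wz": 0}
    - {"tx": 0,"ty": 0,"tz": 0,"wx": 0,"wy": 0,"wz": 0}
    - {"tx": 0,"ty": 0,"tz": 0,"wx": 0,"wy": 0,"wz": 0}
    - {"tx": 0,"ty": 0,"tz": 0,"wx": 0,"wy": 0,"wz": 0}
    - {"tx": 0,"ty": 0,"tz": 0,"wx": 0,"wy": 0,"wz": 0}

```text
time_s: 19.98
tool_pos: [0.5799, -0.043, 0.1949]
ee_rot: [[-0.807, 0.0, 0.591], [0.0, 1.0, 0.0], [-0.591, 0.0, -0.807]]
ft_force: [0.0, -0.0, -0.9]
opening: 0.0457
```

Call:
send_rows:
  plan:
    - {"tx": 0,"ty": 0,"tz": -2,"wx": 0,"wy": 0,"wz": 0}
    - {"tx": 0,"ty": 0,"tz": -4,"wx": 0,"wy": 0,"wz": 0}
    - {"tx": 0,"ty": 0,"tz": -4,"wx": 0,"wy": 0,"wz": 0}
    - {"tx": 1,"ty": 0,"tz": -4,"wx": 0,"wy": 0,"wz": 0}
    - {"tx": 1,"ty": 0,"tz": -3,"wx": 0,"wy": 0,"wz": 0}
    - {"tx": 0,"ty": 0,"tz": 0,"wx": 0,"wy": 0,"wz": 0}
    - {"tx": 0,"ty": 0,"tz": 0,"wx": 0,"wy": 0,"wz": 0}

```text
time_s: 20.85
tool_pos: [0.4637, -0.0431, 0.3199]
ee_rot: [[-0.807, 0.0, 0.591], [0.001, 1.0, 0.0], [-0.591, 0.0, -0.807]]
ft_force: [-0.1, 0.6, -1.3]
opening: 0.0459
```

```bash
python3 - <<'E'
from kin import *
s=observe();print(s['time_s'],s['tool_pos'],s['ft_force'],s['opening'])
k=get_calibration('wrist');p,d=read_camera('wrist');C=cloud('wrist',d,k).reshape(-1,3)
q,e=read_camera('side');S=cloud('side',e).reshape(-1,3)
m=(abs(C[:,1]+.043)<.018)&(C[:,0]>.73)&(C[:,0]<.80)&(C[:,2]>.048)&(C[:,2]<.07);print('spec w',m.sum(),np.percentile(C[m],[2,50,98],axis=0))
m=(abs(S[:,1]+.043)<.03)&(S[:,0]>.71)&(S[:,0]<.80)&(S[:,2]>.052)&(S[:,2]<.066);print('spec s',m.sum(),np.percentile(S[m],[2,50,98],axis=0))
a=cv2.resize(q[150:250,190:320,::-1],(780,600),interpolation=2);cv2.imwrite('pics/s6.png',a)
E
```

```text
20.85 [ 0.4637 -0.0431  0.3199] [-0.1225  0.5867 -1.3317] 0.045901425222139434
spec w 369 [[ 0.7447 -0.0556  0.0486]
 [ 0.7516 -0.0411  0.0599]
 [ 0.7723 -0.0278  0.0613]]
spec s 71 [[ 0.7432 -0.0544  0.0524]
 [ 0.7532 -0.042   0.0567]
 [ 0.7717 -0.029   0.0583]]
```

View pics/s6.png

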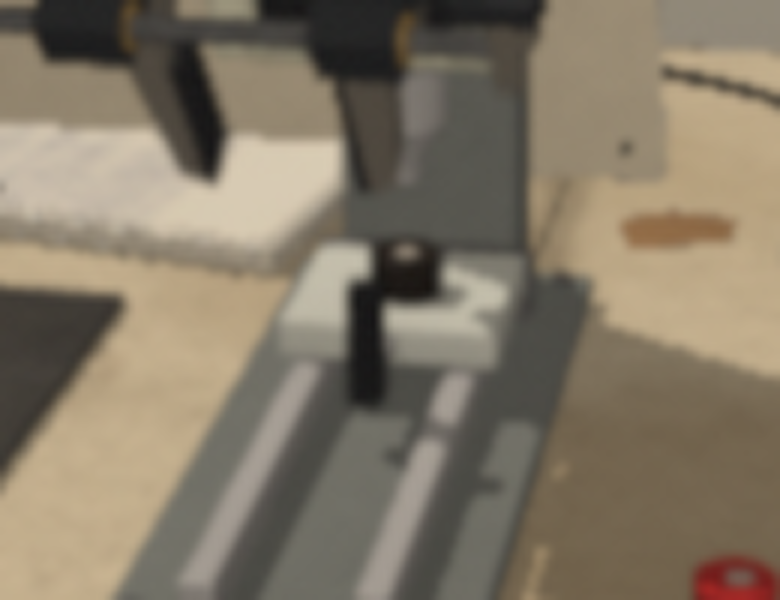

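The side crop shows the specimen upright in the pocket at about (405,268), the carriage in at the column, and the hand clear of everything.

```bash
python3 -c "
from bench import *
print(hand_in())"
```

```text
the job is handed in; nothing more can be done
None
```

The specimen is in the carriage's pocket and the carriage is pushed in under the head to its stop. I handed the job in at about 21 s of the 51 s allowed. `hand_in()` gives no verdict, so the result rests on my own checks below.

**What I did:** I took the black specimen from the inclined rest with the hand leaning 30°. I set it in the pocket and let go of it there while the carriage was still out. Then I gripped the handle with the hand leaning about 36° and pushed the carriage in.

**Specimen after release:** a close look put it within about 0.5 mm of the pocket centre. Its top read 60 mm against 59 mm expected, and its tilt was about 0.03 rad, which is near the noise of the reading.

**Stop:** I gripped the handle a second time and commanded 1 mm more. It moved only 0.2 mm and the force rose by about 15 N, so the carriage is against something solid. The force and moment readings from the first push fit contact through the handle, not the hand touching the head.

**Specimen at the end:** it is upright in the pocket. Its top read about 60 mm in the wrist camera and 57 mm in the side camera, within calibration. The hand was clear of everything.

**What disagreed:**
- **Travel:** I measured only about 171 mm of travel instead of 180 mm. The base edge suggests the carriage started roughly 9 mm in.
- **Final position:** the camera estimates of the final joint value were 0.1765 to 0.180. The low end is close to the 0.175 limit, so I relied on the force check.

I did not measure the other loose things again at the end. None of my moves went near them, and those that show in the later pictures look undisturbed.

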